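Pull a rod rack's dust shutter down with the hook pole

TASK

The rod rack's clear dust shutter has been left up: take the hook pole from its rest, put its hook down into the ring on the shutter's top rail and draw the shutter down until it has snapped past its roller catch and sits fully home. Ease it, never bearing on rack or shutter with more than 14 N, and keep the robot itself off the rack. Then unhook without raising the shutter again, lay the pole gently back in both forks of its rest as it lay, and leave the tape roll, pot and bar offcut where they are.

Things in the scene. Friction and masses are not known exactly. Their poses are not given: they have to be found in the camera images.
- rack: Rod rack, fixed: white slotted-angle uprights 385 mm high, 330 wide, 160 deep, rods on its shelves; on its front a clear metal-framed shutter slides straight down between two channels to a sill. Origin on the bench (z = 0) under the middle of the shutter's plane; x level into the rack, y along its front to the robot's left, z up. A sprung roller catch sits low on the +y channel.
- shutter (a joint): Shutter's drop, m: 0 fully up, 0.110 fully home on a hard stop. Spring-balanced, with friction: stays where it is left. Draws down with about 1.5 to 2.5 N; at 0.104 its striker meets a sprung roller catch, the pull climbs to 7.5 to 9 N at 0.106, the roller passes the striker's nose at 0.108, and the shutter snaps home and is held (some 6 N of upward pull frees it). Short of that it stays ajar.
- ring (a point): Centre of the level steel ring (axis vertical) on the front of the shutter's top rail (22 mm high, 12 thick, 290 wide), midway along it: bore 18 mm, wire 5 mm thick, 28 mm over all; centre 28 mm in front of the rail's face on an 8 mm stem, 34 mm in front of the rack's origin, 0.340 m above the bench less the joint value. Axes as the rack's.
- pole: Short hook pole, 0.15 kg. Wooden handle with a rubber sleeve, 24 mm wide, 28 high, 95 mm behind to 75 ahead of the origin on its axis; x to the hook end, z up as it lies, hook hanging down. An 18 mm ferrule, 20 mm thick, then a 6 mm round rod on the axis, of springy fibreglass, then steel, ending in the hook. Under load rod and grip give: 0.5 to 1 mm per N at the hook. Balances 35 mm ahead.
- hook_tip (a point): Centre of the hook's round end, at (148, 0, -40) mm in the pole's frame. The 6 mm bar runs in (x, z), mm: (158, 0), (165, -3), (166, -9), (164, -15), tip (148, -40), so its end returns towards the handle. With the pole raised hook foremost by 20 to 45 degrees the last 30 mm hang nearly upright (plumb at 33) and drop straight into a level ring, whose near side they and the rod then catch.
- hook_bend (a point): Centre of the bar at the hook's outermost bend, at (166.5, 0, -9) mm in the pole's frame. Same axes as the pole.
- rest: The pole's rest, fixed: wooden board 190 x 90 mm, 12 thick, with two forks 12 mm thick at x = -65 and +65 mm. Their seats are 46 mm above the bench, the slot 31 mm wide, flaring above 65 mm to about 50 mm at the top, 82 mm up. Origin on the bench under the board's middle, x along the pole to its hook end, z up.
- seat (a point): Where the pole's origin belongs when it lies in the rest: 60 mm above the middle of the rest's underside.
- tape: Bystander: a loose roll of brown tape lying flat, 100 mm across, 48 mm high; origin at the centre of its underside.
- pot: Bystander: a loose white pot, 68 mm across, 90 mm high, with three rod offcuts standing out of it to about 145 mm; origin at the centre of its underside, z up.
- offcut: Bystander: a loose square bar offcut, 20 x 120 x 20 mm, lying on the bench in front of the rack; origin at the centre of its underside, y along its length.
Mind the look-alikes: they are no part of the job. Several things have the shape of the rest; the one meant has the colours described above.

How it is judged:
By the outcome, as a careful person would: the job done as asked, in the order asked, and still so for the second after the job is handed in, with the robot touching nothing.
It also fails if it takes over 62 s, if anything falls off the work surface, if the arm or the gripper's body presses on something with over 40 N, if the wrist force passes 120 N, or if a joint passes its speed limit or range.

ROBOT

A 7-joint arm with a two-finger parallel gripper is mounted at the origin on the work surface. World frame = base frame: x ahead of the robot, y to its left, z up, the work surface at z = 0. Lengths are in m, angles in rad, forces in N, time in s.
With the tool pointing down it reaches from about 0.425 to 0.95 m from the base axis. Payload 4.7 kg.
Tool frame: the origin (TCP) lies on the centre line of the jaws, within the pads' length; the fingertips stand 17 mm ahead of it and the grasp point (between the pads) lies 2 mm behind it; z points along the fingers, y is the line along which they close (so a half turn about z gives the same grasp; the last joint's range is limited). The gripper opens to 85 mm and grips with 20 to 120 N. Pads are 22 mm wide; open, the fingers measure 114 mm over their backs; the gripper's body (76 mm by 85 mm) begins 54 mm behind the grasp point. The pads swing forward as they close: fully open they stand 13 mm farther back than shut.
Start: joints at [1.078, 0.469, -0.049, 1.532, 0.024, 1.141, -0.082], TCP at [0.302, -0.604, 0.248] pointing down, gripper open.
Joint ranges: [-2.59, 2.59], [-0.33, 1.99], [-1.39, 1.29], [0.1, 2.45], [-1.04, 4.18], [0.21, 1.99], [-2.66, 2.66]. Speed limits (rad/s): [2.57, 2.57, 3.14, 3.14, 3.14, 3.14, 3.14].

INTERFACE

Orientations are given as [roll, pitch, yaw] about the fixed x, y, z axes, in that order (R = Rz(yaw) Ry(pitch) Rx(roll)).
In Python, from plant import status, cams, close_job, models gives the robot as it stands.
- The arm moves only by the tool move_arm, never from a script. Its argument "targets" is a list of rows, each a list of 5 numbers: the opening, from 0 (shut) to 1 (fully open), then the shift along the tool's x, y, z each as a share of 0.15 m, from -1 to 1, then the turn about the tool's z as a share of pi/2 rad, from -1 to 1. A call has exactly 10 rows; each row shifts and turns the commanded pose from where the row before left it, along the tool's axes as they then stand; what a row does not reach is not made up. A row lasts 1/12 s, in which the tool goes at most 41.7 mm and 7.16 degrees, less where a joint would pass 70% of its speed; a pose out of reach is approached as far as the arm can. A call with a number of a shift or a turn outside -1 to 1 is refused whole. A call with a gripper value outside its range is refused whole. The fingers move at their own pace and stop on an object; "squeeze" is the grip in N (left out, the last holds). Time passes only in rows, so rows that do not move let the fingers close, or fill a call up. It gives the time, the measured TCP pose, the force, the opening and the grip force at its end, in the units of the state.
- status.sense(): the state, without advancing time (a new reading comes with each control period).
- cams.camera(name): name is "scene" or "top"; returns a dict with "color" (400x640x3 uint8, blue, green, red), "depth" (400x640 float32, m along the optical axis (not along the pixel's ray), 0 where there is no reading), "mtx" (3x3 intrinsics, pixels), "k1" (the pictures are not rectified: a ray, as slopes to the right and down, at radius r is drawn at 1 + k1 r^2 times it, then the intrinsics apply), "rvec" (rotation vector, rad) and "tvec" (3), from world to camera coordinates, as OpenCV has them. Camera axes: x right, y down, z forward; pixel columns grow to the right and rows downward; lengths in m; the calibration is good to about 2 mm. A picture is of the moment at which its call begins.
- close_job(): hands the job in; it is judged then, once.
Trained networks look in a picture, given as the dict that the camera call returned (one of the last four; its "shot" number tells which), for a name from the list of things; names that differ only in an ending like _2 or _b are one class to them, and where a whole thing is asked for, a point or a joint stands for the part that bears it (a point fixed in the world has none). Each returns a list of dicts, best first, with "p" (0 to 1); they miss things now and then, are a little off and sometimes report something else, mostly with a low value. They report only what shows in the picture. A call takes as long as a camera call. They do not tell look-alikes from the thing itself.
- models.spot_in(picture, label): "point" ([x, y, z] in m, in the coordinates of the camera as it stood for that picture, good to about 4 mm: the middle of the surface that is visible of it).
- models.pinpoint(picture, label): "point" ([x, y, z] in m, in the coordinates of the camera as it stood for that picture, good to about 4 mm: a listed point, or the origin of a listed thing).
The state is a dict: "t": time; "joints": joint angles; "qvel": joint speeds; "tau": joint torques, N m; "ee_pos": TCP position; "tcp_rot": TCP orientation; "force": force on the tool from outside, world axes, zero at the start; "wrist_torque": the same for the moment, N m; "width": opening from 0.0 (shut) to 1.0 (fully open); "grip_force": force on a finger pad.
Only numpy, scipy, OpenCV 4.12 (cv2) and the standard library are available. Lean on these libraries where they do the work, as an engineer would, in place of code of your own. Each camera call takes 0.05 s, during which the arm holds its last target. There are 200 camera calls.

## Working session

There is one attempt and no reset: what is moved stays moved. The work goes in short steps, Python scripts to look and compute and a tool call to move; the robot and the scene stay as the last step left them, time stands still between calls to the robot, and variables do not carry over. Pictures are saved under pics/ and viewed, at most 10 in all, crops included, and the job is handed in when it is done.

Besides the shell and the picture viewer there is one more tool, called after "Emit:" as name(argument=value, ...), one argument or row to a line, values as JSON. move_arm: Moves the arm, as the interface text tells. Shift numbers are shares of 0.15 m and turn numbers shares of pi/2 rad, none past 1 either way. Its arguments: {"type":"object","properties":{"targets":{"type":"array"},"squeeze":{"type":"number"}},"required":["targets"]}

```bash
mkdir -p pics; cat > h.py <<'E'
import numpy as np, cv2
from plant import status, cams, close_job, models
from scipy.spatial.transform import Rotation as R
def w(c,p):
    M=cv2.Rodrigues(np.array(c["rvec"],float))[0]; return M.T@(np.array(p,float)-np.array(c["tvec"],float).ravel())
def px(c,u,v,d=None):
    K=np.array(c["mtx"]); 
    xd,yd=(u-K[0,2])/K[0,0],(v-K[1,2])/K[1,1]; x,y=xd,yd
    for _ in range(20):
        s=1+c["k1"]*(x*x+y*y); x,y=xd/s,yd/s
    if d is None: d=c["depth"][int(v),int(u)]
    return w(c,[x*d,y*d,d])
def cloud(c):
    K=np.array(c["mtx"]);v,u=np.mgrid[:400,:640]
    xd,yd=(u-K[0,2])/K[0,0],(v-K[1,2])/K[1,1]; x,y=xd,yd
    for _ in range(20):
        s=1+c["k1"]*(x*x+y*y); x,y=xd/s,yd/s
    d=c["depth"];P=np.dstack([x*d,y*d,d]).reshape(-1,3)
    M=cv2.Rodrigues(np.array(c["rvec"],float))[0]
    Q=((P-np.array(c["tvec"],float).ravel())@M).reshape(400,640,3); Q[d==0]=np.nan
    return Q
E
python3 - <<'E'
from h import *
for n in("scene","top"):
    c=cams.camera(n); cv2.imwrite(f"pics/{n}0.png",c["color"])
    print(n,w(c,[0,0,0]).round(3),w(c,[0,0,1]).round(3))
    for l in "rack ring pole hook_tip hook_bend rest seat tape pot offcut shutter".split():
        for f in(models.pinpoint,models.spot_in):
            try: print(l,f.__name__,[(w(c,r["point"]).round(3).tolist(),round(r["p"],2)) for r in f(c,l)][:5])
            except Exception as e: print(l,str(e)[:80])
print(status.sense())
E
```

```text
scene [1.265 0.61  1.129] [0.676 0.201 0.432]
rack call []
rack call []
ring call [([0.435, -0.337, -0.002], 0.6), ([0.692, -0.052, 0.314], 0.58)]
ring call [([0.728, -0.053, 0.268], 0.71)]
pole call [([0.442, 0.32, 0.056], 0.66), ([0.666, 0.324, -0.003], 0.15)]
pole call [([0.469, 0.322, 0.07], 0.73)]
hook_tip call [([0.593, 0.334, 0.02], 0.64)]
hook_tip call [([0.581, 0.333, 0.06], 0.37), ([0.728, -0.054, 0.269], 0.28)]
hook_bend call [([0.61, 0.34, 0.046], 0.62)]
hook_bend call []
rest call [([0.206, 0.327, -0.004], 0.89), ([0.455, 0.106, -0.004], 0.86), ([0.443, 0.318, -0.008], 0.7), ([0.499, 0.512, 0.002], 0.59), ([0.438, -0.339, 0.0], 0.29)]
rest call [([0.458, 0.338, 0.006], 0.93), ([0.206, 0.328, 0.01], 0.91), ([0.461, 0.118, 0.007], 0.82), ([0.73, -0.059, 0.271], 0.36)]
seat call [([0.492, 0.511, 0.06], 0.84), ([0.455, 0.104, 0.057], 0.6), ([0.44, 0.317, 0.058], 0.58), ([0.205, 0.33, 0.06], 0.58)]
seat call [([0.5, 0.514, 0.017], 0.97), ([0.463, 0.113, 0.011], 0.94), ([0.209, 0.332, 0.013], 0.73), ([0.445, -0.337, 0.035], 0.73), ([0.458, 0.333, 0.011], 0.64)]
tape call [([0.
[... 1988 characters left out ...]
5, 0.269], 0.75)]
{'t': 2.2, 'joints': array([ 1.07807068,  0.4685765 , -0.04859444,  1.53251615,  0.02408207,
        1.1410122 , -0.08228775]), 'qvel': array([ 0.00057357, -0.00179407, -0.00129589, -0.00193417,  0.00243308,
       -0.00097643,  0.00048193]), 'tau': array([ 6.32800538e-05, -5.10157335e+01, -4.65507922e-02, -2.38007855e+01,
        1.08535876e-02,  9.73349815e-04,  6.62206503e-07]), 'ee_pos': array([ 0.30201955, -0.60366786,  0.24834383]), 'tcp_rot': array([ 3.14152286e+00, -5.27861953e-05,  4.63835774e-01]), 'force': array([-0.28534408,  0.37883466, -0.14888301]), 'wrist_torque': array([-0.02891521, -0.00585011, -0.00981891]), 'grip_force': 0.0, 'width': 0.9996754145092075}
```

View pics/scene0.png

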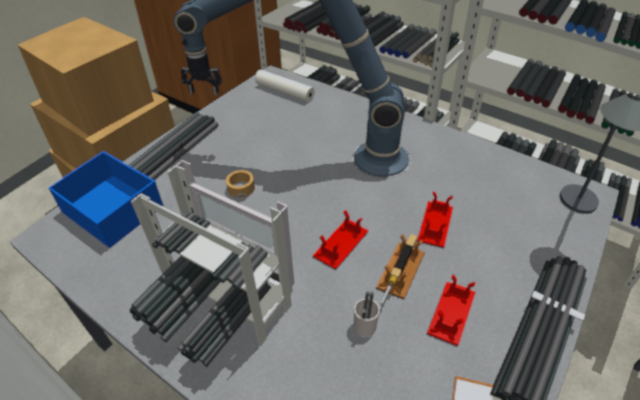

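View pics/top0.png

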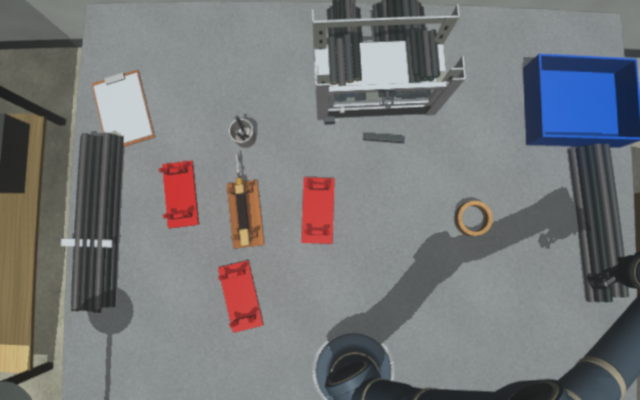

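The wooden rest, with the pole in it, is at about (240,215) in the top view. The red rests are look-alikes. The ring sits in front of the top rail at about (380,105), and the offcut is at (383,137). Next I'll refine these with depth.

```bash
python3 - <<'E'
from h import *
for n in("top","scene"):
    c=cams.camera(n); Q=cloud(c); X,Y,Z=Q[...,0],Q[...,1],Q[...,2]
    m=(Z>.066)&(Z<.08)&(X>.33)&(X<.56)&(abs(Y-.318)<.05)&(abs(Y-.315-.1*(X-.44))<.011)
    P=Q[m]; print(n,"handle n",len(P),P.min(0).round(3),P.max(0).round(3),np.median(P,0).round(4),"slope",np.polyfit(P[:,0],P[:,1],1).round(4))
    m=(Z>.2)&(Z<.40)&(X>.66)&(X<.76)&(abs(Y+.056)<.14)
    P=Q[m]; print("rail n",len(P)); h,e=np.histogram(P[:,2],np.arange(.2,.4,.01)); print(dict(zip(e.round(2),h)))
    zt=e[h.argmax()]+.005; 
    for lo in np.arange(.24,.36,.02):
        S=P[(P[:,2]>lo)&(P[:,2]<=lo+.02)]
        if len(S)>8: print(round(lo,2),len(S),np.median(S,0).round(3),"x range",np.percentile(S[:,0],[2,98]).round(3),"x=a*y+b",np.polyfit(S[:,1],S[:,0],1).round(4))
    for nm in("top",):
        pass
    s=c["color"]
    K=c["mtx"]
    def proj(p): 
        M=cv2.Rodrigues(np.array(c["rvec"],float))[0]; q=M@p+np.array(c["tvec"]).ravel(); return (np.array([K[0][0]*q[0]/q[2]+K[0][2],K[1][1]*q[1]/q[2]+K[1][2]])).astype(int)
    for nm,p in(("ring",np.array([.69,-.056,.32])),("pole",np.array([.5,.32,.06]))):
        u,v=proj(p); cr=s[max(0,v-45):v+45,max(0,u-60):u+60]; cv2.imwrite(f"pics/{n}_{nm}.png",cv2.resize(cr,None,fx=3.3,fy=3.3,interpolation=cv2.INTER_CUBIC)); print(nm,u,v)
a=[cv2.imread(f"pics/{n}_{m}.png") for n in("top","scene") for m in("ring","pole")]
a=[cv2.resize(i,(396,297)) for i in a]
cv2.imwrite("pics/comb.png",np.vstack([np.hstack(a[:2]),np.hstack(a[2:])]))
E
```

```text
top handle n 478 [0.353 0.296 0.066] [0.558 0.333 0.08 ] [0.4462 0.3143 0.0732] slope [0.1084 0.2666]
rail n 2361
{np.float64(0.2): np.int64(122), np.float64(0.21): np.int64(125), np.float64(0.22): np.int64(131), np.float64(0.23): np.int64(165), np.float64(0.24): np.int64(170), np.float64(0.25): np.int64(151), np.float64(0.26): np.int64(140), np.float64(0.27): np.int64(137), np.float64(0.28): np.int64(108), np.float64(0.29): np.int64(29), np.float64(0.3): np.int64(138), np.float64(0.31): np.int64(377), np.float64(0.32): np.int64(490), np.float64(0.33): np.int64(11), np.float64(0.34): np.int64(14), np.float64(0.35): np.int64(14), np.float64(0.36): np.int64(12), np.float64(0.37): np.int64(12), np.float64(0.38): np.int64(15)}
0.24 321 [ 0.725 -0.028  0.25 ] x range [0.71  0.759] x=a*y+b [0.0214 0.7292]
0.26 277 [ 0.723 -0.05   0.27 ] x range [0.71  0.732] x=a*y+b [-0.0683  0.7188]
0.28 137 [ 0.724 -0.086  0.285] x range [0.71  0.731] x=a*y+b [-0.0646  0.7182]
0.3 515 [ 0.718 -0.056  0.315] x range [0.68 0.74] x=a*y+b [-0.0762  0.7127]
0.32 501 [ 0.725 -0.062  0.322] x range [0.713 0.738
[... 670 characters left out ...]
(200), np.float64(0.33): np.int64(18), np.float64(0.34): np.int64(16), np.float64(0.35): np.int64(14), np.float64(0.36): np.int64(20), np.float64(0.37): np.int64(20), np.float64(0.38): np.int64(13)}
0.24 432 [ 0.728 -0.05   0.25 ] x range [0.718 0.759] x=a*y+b [-0.0251  0.729 ]
0.26 398 [ 0.726 -0.058  0.27 ] x range [0.718 0.749] x=a*y+b [-0.0756  0.7227]
0.28 323 [ 0.727 -0.065  0.287] x range [0.718 0.749] x=a*y+b [-0.0814  0.7229]
0.3 636 [ 0.727 -0.054  0.313] x range [0.685 0.747] x=a*y+b [-0.0725  0.7213]
0.32 218 [ 0.726 -0.075  0.321] x range [0.714 0.748] x=a*y+b [-0.0644  0.7224]
0.34 30 [ 0.746 -0.191  0.349] x range [0.722 0.748] x=a*y+b [0.3595 0.8051]
ring 239 193
pole 394 271
```

View pics/comb.png

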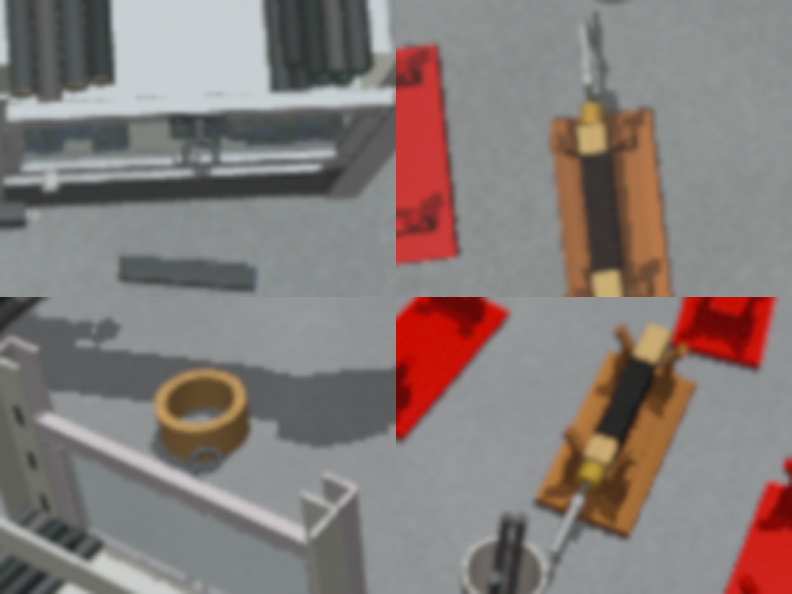

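The ring is at roughly (0.690, -0.057, 0.312), so the shutter is already about 27 mm down. The rack's yaw is about 0.07. The pole origin is at (0.443, 0.3155) with yaw 0.11. Moving over.

Emit:
move_arm(
  targets=[
    [1,0,0,0,0.075],
    [1,0,0,0,0.075],
    [1,0,0,0,0.075],
    [1,0.176,-0.214,0,0],
    [1,0.176,-0.214,0,0],
    [1,0.176,-0.214,0,0],
    [1,0.176,-0.214,0,0],
    [1,0.176,-0.214,0,0],
    [1,0.176,-0.214,0,0],
    [1,0.176,-0.214,0,0],
  ],
)

```text
t: 3.13
ee_pos: [0.4617, -0.3582, 0.2487]
tcp_rot: [3.141, -0.001, 0.11]
force: [0.2, 0.9, -0.8]
width: 1.001
grip_force: 0.0
```

Emit:
move_arm(
  targets=[
    [1,0.036,-0.264,0,0],
    [1,0.036,-0.264,0,0],
    [1,0.036,-0.264,0,0],
    [1,0.036,-0.264,0,0],
    [1,0.036,-0.264,0,0],
    [1,0.036,-0.264,0,0],
    [1,0.036,-0.264,0,0],
    [1,0.036,-0.264,0,0],
    [1,0.036,-0.264,0,0],
    [1,0.036,-0.264,0,0],
  ],
)

```text
t: 3.97
ee_pos: [0.4707, 0.0414, 0.2488]
tcp_rot: [3.141, -0.001, 0.11]
force: [0.4, -0.2, 0.4]
width: 0.999
grip_force: 0.0
```

```bash
cat >> h.py <<'E'
def to(x,y,z,yaw):
    s=status.sense(); p=np.array(s["ee_pos"]); r=s["tcp_rot"]; d=np.array([x,y,z])-p
    c,sn=np.cos(r[2]),np.sin(r[2])
    t=np.array([d[0]*c+d[1]*sn,d[0]*sn-d[1]*c,-d[2]])/.15
    print("t",round(s["t"],2),"pos",p.round(4),"rot",np.round(r,4),"F",np.round(s["force"],2),"w",round(s["width"],3),"grip",round(s["grip_force"],1))
    print("total shares",t.round(3),"rows>=",round(np.linalg.norm(t)/.277,1),"turn",round((r[2]-yaw)/(np.pi/2),3))
E
python3 - <<'E'
from h import *
to(.479,.3195,.2,.111)
c=cams.camera("scene");Q=cloud(c);m=(abs(Q[...,2]-.312)<.02)&(Q[...,0]>.66)&(Q[...,0]<.706)&(abs(Q[...,1]+.056)<.03)
P=Q[m];print(len(P),P.mean(0),np.median(P,0),P.min(0),P.max(0))
E
```

```text
t 3.97 pos [0.4707 0.0414 0.2488] rot [ 3.1412e+00 -1.2000e-03  1.1010e-01] F [ 0.38 -0.2   0.39] w 0.999 grip 0.0
total shares [ 0.259 -1.837  0.325] rows>= 6.8 turn -0.001
47 [ 0.69131381 -0.05233753  0.31070138] [ 0.69167172 -0.05152565  0.31063015] [ 0.67549808 -0.06602066  0.3078917 ] [ 0.70425553 -0.03988369  0.31527008]
```

Emit:
move_arm(
  targets=[
    [1,0.037,-0.262,0,0],
    [1,0.037,-0.262,0,0],
    [1,0.037,-0.262,0,0],
    [1,0.037,-0.262,0.05,0],
    [1,0.037,-0.263,0.06,0],
    [1,0.037,-0.263,0.07,0],
    [1,0.037,-0.263,0.07,0],
    [1,0,0,0.075,0],
    [1,0,0,0,0],
    [1,0,0,0,0],
  ],
)

```text
t: 4.85
ee_pos: [0.4791, 0.3168, 0.1988]
tcp_rot: [3.14, 0.002, 0.11]
force: [0.1, 0.2, -0.1]
width: 0.999
grip_force: 0.0
```

```bash
python3 - <<'E'
from h import *
to(.479,.3195,.058,.111)
c=cams.camera("top");Q=cloud(c)
X,Y,Z=Q[...,0],Q[...,1],Q[...,2]
m=(Z>.066)&(Z<.08)&(X>.33)&(X<.56)&(abs(Y-.2663-.111*X)<.011)
P=Q[m];print(len(P),np.polyfit(P[:,0],P[:,1],1))
for l in("pole","hook_tip","hook_bend"):
    for n in("top","scene"):
        c=cams.camera(n); print(l,[(w(c,r["point"]).round(3).tolist(),round(r["p"],2)) for r in models.pinpoint(c,l)][:2])
E
```

```text
t 4.85 pos [0.4791 0.3168 0.1988] rot [3.140e+00 1.500e-03 1.104e-01] F [ 0.12  0.16 -0.06] w 0.999 grip 0.0
total shares [ 0.001 -0.018  0.939] rows>= 3.4 turn -0.0
7 [0.50199759 0.05045079]
pole []
pole [([0.445, 0.32, 0.056], 0.7), ([0.595, 0.336, 0.02], 0.2)]
hook_tip [([0.593, 0.333, 0.023], 0.57)]
hook_tip [([0.443, 0.32, -0.005], 0.63), ([0.593, 0.336, 0.018], 0.62)]
hook_bend []
hook_bend [([0.61, 0.342, 0.047], 0.54)]
```

Emit:
move_arm(
  targets=[
    [1,0.013,-0.016,0.1,0],
    [1,0,0,0.16,0],
    [1,0,0,0.16,0],
    [1,0,0,0.16,0],
    [1,0,0,0.14,0],
    [1,0,0,0.1,0],
    [1,0,0,0.07,0],
    [1,0,0,0.05,0],
    [0.6,0,0,0,0],
    [0.5,0,0,0,0],
  ],
)

```text
t: 6.33
ee_pos: [0.4811, 0.3206, 0.0588]
tcp_rot: [-3.141, -0.0, 0.11]
force: [-0.1, -0.3, -0.3]
width: 0.753
grip_force: 0.0
```

Emit:
move_arm(
  targets=[
    [0.35,0,0,0,0],
    [0.3,0,0,0,0],
    [0.25,0,0,0,0],
    [0.2,0,0,0,0],
    [0.1,0,0,0,0],
    [0,0,0,0,0],
    [0,0,0,0,0],
    [0,0,0,0,0],
    [0,0,0,0,0],
    [0,0,0,0,0],
  ],
  squeeze=80,
)

```text
t: 7.17
ee_pos: [0.4815, 0.3211, 0.0598]
tcp_rot: [-3.14, -0.002, 0.111]
force: [-0.1, -1.8, 5.3]
width: 0.268
grip_force: 79.0
```

Emit:
move_arm(
  targets=[
    [0,0,0,-0.02,0],
    [0,0,0,-0.05,0],
    [0,0,0,-0.1,0],
    [0,0,0,-0.15,0],
    [0,0,0,-0.25,0],
    [0,0,0,-0.25,0],
    [0,0,0,-0.25,0],
    [0,0,0,-0.25,0],
    [0,0,0,-0.25,0],
    [0,0,0,-0.2,0],
  ],
  squeeze=110,
)

```text
t: 8.0
ee_pos: [0.4807, 0.3202, 0.3273]
tcp_rot: [-3.141, -0.002, 0.11]
force: [1.0, 0.2, -0.3]
width: 0.263
grip_force: 107.9
```

```bash
python3 - <<'E'
from h import *
# ring at .690,-.0555 ; hook bar x(pole) tip 148 -> tcp offset 36
r=np.array([.6905,-.0545]); u=np.array([np.cos(.07),np.sin(.07)])
print(r-u*(.148-.036)); to(*(r-u*(.112+.03)),.385,.07)
for n in("top","scene"):
    c=cams.camera(n)
    for l in("pole","hook_tip","hook_bend"): print(l,[(w(c,r["point"]).round(3).tolist(),round(r["p"],2)) for r in models.pinpoint(c,l)][:2])
E
```

```text
[ 0.57877429 -0.0623336 ]
t 8.0 pos [0.4807 0.3202 0.3273] rot [-3.1408e+00 -2.1000e-03  1.1040e-01] F [ 0.98  0.2  -0.34] w 0.263 grip 107.9
total shares [ 0.169  2.599 -0.384] rows>= 9.5 turn 0.026
pole []
hook_tip [([0.594, 0.329, 0.289], 0.63)]
hook_bend [([0.612, 0.337, 0.322], 0.39)]
pole [([0.445, 0.317, 0.318], 0.64)]
hook_tip [([0.593, 0.333, 0.284], 0.51)]
hook_bend [([0.61, 0.337, 0.31], 0.39)]
```

Emit:
move_arm(
  targets=[
    [0,0.017,0.2,-0.08,0.013],
    [0,0.017,0.26,-0.08,0.013],
    [0,0.017,0.26,-0.08,0],
    [0,0.017,0.26,-0.08,0],
    [0,0.017,0.26,-0.06,0],
    [0,0.017,0.26,0,0],
    [0,0.017,0.26,0,0],
    [0,0.017,0.26,0,0],
    [0,0.017,0.26,0,0],
    [0,0.017,0.26,0,0],
  ],
)

```text
t: 9.23
ee_pos: [0.5342, -0.0596, 0.3799]
tcp_rot: [-3.141, 0.002, 0.07]
force: [1.0, 0.5, -0.7]
width: 0.265
grip_force: 108.1
```

Emit:
move_arm(
  targets=[
    [0,0,0,0,0],
    [0,0,0,0,0],
    [0,0,0,0,0],
    [0,0,0,0,0],
    [0,0,0,0,0],
    [0,0,0,0,0],
    [0,0,0,0,0],
    [0,0,0,0,0],
    [0,0,0,0,0],
    [0,0,0,0,0],
  ],
)

```text
t: 10.07
ee_pos: [0.5348, -0.0575, 0.3811]
tcp_rot: [3.142, -0.0, 0.07]
force: [-0.2, -0.7, -1.2]
width: 0.266
grip_force: 108.2
```

```bash
cat > look.py <<'E'
from h import *
import sys
to(*map(float,sys.argv[2:6]))
c1=[]
for n in("top","scene"):
    for k in range(2):
        c=cams.camera(n)
        for l in("ring","hook_tip","hook_bend"): print(n,l,[(w(c,r["point"]).round(4).tolist(),round(r["p"],2)) for r in models.pinpoint(c,l)][:2])
    Q=cloud(c); m=(Q[...,0]>.55)&(Q[...,0]<.72)&(abs(Q[...,1]+.056)<.025)&(Q[...,2]>.2)
    M=cv2.Rodrigues(np.array(c["rvec"],float))[0]; p=np.array([.675,-.056,.33]); q=M@p+np.array(c["tvec"]).ravel(); K=c["mtx"]
    u,v=int(K[0][0]*q[0]/q[2]+K[0][2]),int(K[1][1]*q[1]/q[2]+K[1][2]); u,v=max(u,35),max(v,35)
    print(n,"crop from",u-35,v-35); c1.append(cv2.resize(c["color"][v-35:v+35,u-35:u+35],(400,400),interpolation=cv2.INTER_CUBIC))
cv2.imwrite(f"pics/{sys.argv[1]}.png",np.hstack(c1))
E
python3 look.py a .55 -.064 .385 .07
```

```text
t 10.07 pos [ 0.5348 -0.0575  0.3811] rot [ 3.1415e+00 -1.0000e-04  6.9800e-02] F [-0.2  -0.74 -1.19] w 0.266 grip 108.2
total shares [ 0.098  0.05  -0.026] rows>= 0.4 turn -0.0
top ring [([0.6883, -0.06, 0.3123], 0.65)]
top hook_tip [([0.649, -0.0534, 0.3415], 0.57)]
top hook_bend [([0.6696, -0.0465, 0.3765], 0.64)]
top ring [([0.6886, -0.0599, 0.3097], 0.71)]
top hook_tip [([0.6519, -0.0463, 0.343], 0.56)]
top hook_bend [([0.6661, -0.0444, 0.3741], 0.63)]
top crop from 353 70
scene ring [([0.6917, -0.0539, 0.314], 0.71), ([0.6449, -0.0486, 0.3397], 0.66)]
scene hook_tip [([0.4973, -0.0614, 0.3778], 0.63), ([0.6447, -0.0499, 0.34], 0.61)]
scene hook_bend [([0.665, 0.322, -0.0057], 0.6), ([0.6609, -0.045, 0.3674], 0.48)]
scene ring [([0.6911, -0.0518, 0.3138], 0.68)]
scene hook_tip [([0.646, -0.0536, 0.3378], 0.57), ([0.4971, -0.0608, 0.3747], 0.23)]
scene hook_bend [([0.6632, -0.0418, 0.3664], 0.42)]
scene crop from 207 152
```

View pics/a.png

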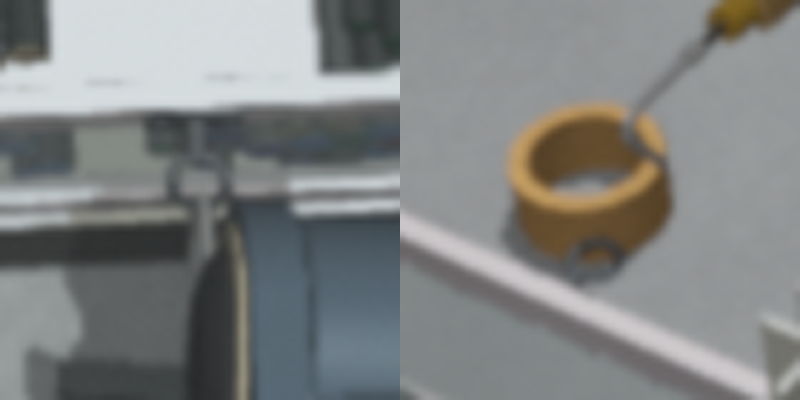

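Emit:
move_arm(
  targets=[
    [0,0.04,0.02,0.01,0],
    [0,0.06,0.02,0.02,0],
    [0,0.06,0.02,0.02,0],
    [0,0.06,0,0.02,0],
    [0,0.04,0,0,0],
    [0,0.02,0,0,0],
    [0,0,0,0,0],
    [0,0,0,0,0],
    [0,0,0,0,0],
    [0,0,0,0,0],
  ],
)

```text
t: 11.7
ee_pos: [0.5771, -0.0637, 0.3709]
tcp_rot: [3.141, -0.0, 0.07]
force: [-1.0, 1.0, -2.1]
width: 0.263
grip_force: 108.2
```

```bash
python3 look.py b .575 -.064 .37 .07
python3 - <<'E'
from h import *
for n in("top","scene"):
    c=cams.camera(n);Q=cloud(c)
    m=(Q[...,2]>.29)&(Q[...,2]<.41)&(Q[...,0]>.655)&(Q[...,0]<.712)&(abs(Q[...,1]+.055)<.03)
    m&=~((Q[...,2]>.35)&(Q[...,0]<.655))
    P=Q[m]; v,u=np.where(m); print(n,len(P))
    o=np.argsort(-P[:,2]); print(np.c_[u[o],v[o],(P[o]*1000).round()].astype(int)[::2].tolist())
E
```

```text
t 11.7 pos [ 0.5771 -0.0637  0.3709] rot [ 3.1413e+00 -4.0000e-04  6.9500e-02] F [-1.04  0.99 -2.15] w 0.263 grip 108.2
total shares [-0.014  0.001  0.006] rows>= 0.1 turn -0.0
top ring [([0.6866, -0.0578, 0.309], 0.86), ([0.6864, -0.0542, 0.3331], 0.35)]
top hook_tip [([0.6886, -0.0588, 0.3313], 0.57)]
top hook_bend [([0.7098, -0.0536, 0.3668], 0.56)]
top ring [([0.6902, -0.0583, 0.3119], 0.75)]
top hook_tip [([0.6885, -0.057, 0.3325], 0.4)]
top hook_bend [([0.7084, -0.052, 0.3662], 0.35)]
top crop from 353 70
scene ring [([0.6925, -0.0545, 0.3171], 0.89)]
scene hook_tip [([0.6887, -0.0564, 0.3303], 0.5), ([0.4411, 0.319, 0.0585], 0.45)]
scene hook_bend [([0.7046, -0.0492, 0.3572], 0.39)]
scene ring [([0.6912, -0.0561, 0.3145], 0.88)]
scene hook_tip [([0.6877, -0.0548, 0.3305], 0.48)]
scene hook_bend [([0.4386, -0.3356, -0.0018], 0.68), ([0.7069, -0.0505, 0.3579], 0.64)]
scene crop from 207 152
top 77
[[391, 92, 693, -56, 377], [390, 89, 701, -55, 373], [390, 94, 690, -55, 372], [391, 90, 699, -57, 372], [390, 92, 695, -55, 371], [391, 89, 702, -57, 370], [389, 88, 705, -53, 369], [
[... 1909 characters left out ...]
237, 199, 704, -53, 315], [243, 199, 694, -41, 313], [244, 199, 693, -39, 313], [239, 194, 686, -63, 313], [238, 196, 693, -60, 312], [244, 198, 689, -42, 312], [240, 201, 703, -44, 312], [236, 201, 709, -53, 312], [244, 195, 680, -50, 312], [236, 199, 703, -58, 311], [244, 196, 683, -48, 311], [245, 196, 681, -46, 311], [239, 200, 701, -49, 311], [242, 194, 680, -58, 310], [245, 199, 689, -39, 310], [237, 200, 704, -54, 310], [237, 197, 695, -62, 310], [239, 201, 703, -48, 310], [245, 197, 683, -45, 310], [237, 198, 697, -60, 309], [243, 195, 680, -55, 309], [238, 201, 704, -51, 309], [239, 195, 686, -64, 309], [242, 201, 698, -42, 308], [241, 201, 698, -46, 307], [242, 195, 680, -59, 306]]
```

View pics/b.png

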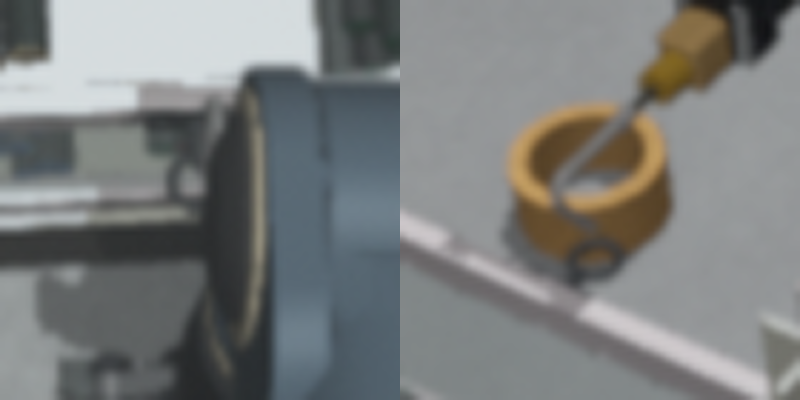

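Emit:
move_arm(
  targets=[
    [0,0.013,0,0.02,0],
    [0,0,0,0.035,0],
    [0,0,0,0.035,0],
    [0,0,0,0.03,0],
    [0,-0.009,0,0.014,0],
    [0,-0.009,0,0.014,0],
    [0,-0.009,0,0.014,0],
    [0,-0.009,0,0.014,0],
    [0,-0.009,0,0.014,0],
    [0,0,0,0,0],
  ],
)

```text
t: 13.43
ee_pos: [0.5721, -0.0642, 0.3417]
tcp_rot: [3.141, 0.001, 0.069]
force: [0.1, 0.1, -1.3]
width: 0.26
grip_force: 108.2
```

```bash
python3 look.py c .575 -.064 .328 .07 | grep -v bend
```

```text
t 13.43 pos [ 0.5721 -0.0642  0.3417] rot [3.1415e+00 6.0000e-04 6.9400e-02] F [ 0.13  0.11 -1.32] w 0.26 grip 108.2
total shares [0.019 0.    0.092] rows>= 0.3 turn -0.0
top ring [([0.6922, -0.0568, 0.3135], 0.71), ([0.6741, -0.0873, 0.0007], 0.26)]
top hook_tip [([0.6853, -0.0545, 0.3032], 0.47)]
top ring [([0.6898, -0.0565, 0.3115], 0.77)]
top hook_tip [([0.6846, -0.0588, 0.3041], 0.59)]
top crop from 353 70
scene ring [([0.6922, -0.054, 0.3142], 0.73)]
scene hook_tip [([0.6829, -0.0611, 0.2997], 0.45)]
scene ring [([0.6932, -0.056, 0.314], 0.94)]
scene hook_tip [([0.5362, -0.0657, 0.3375], 0.54)]
scene crop from 207 152
```

View pics/c.png

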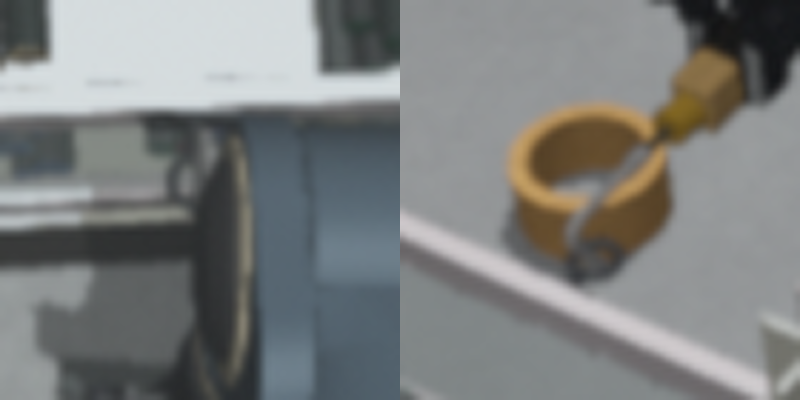

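Emit:
move_arm(
  targets=[
    [0,-0.01,0,0.016,0],
    [0,-0.01,0,0.016,0],
    [0,-0.01,0,0.016,0],
    [0,-0.01,0,0.016,0],
    [0,-0.01,0,0.016,0],
    [0,-0.01,0,0.016,0],
    [0,-0.006,0,0.014,0],
    [0,-0.006,0,0.014,0],
    [0,0,0,0,0],
    [0,0,0,0,0],
  ],
)

```text
t: 15.07
ee_pos: [0.5618, -0.0648, 0.3234]
tcp_rot: [3.142, 0.0, 0.07]
force: [-0.0, -0.3, -0.7]
width: 0.26
grip_force: 108.2
```

Emit:
move_arm(
  targets=[
    [0,0,0,0.006,0],
    [0,0,0,0.006,0],
    [0,0,0,0.006,0],
    [0,0,0,0.006,0],
    [0,0,0,0.006,0],
    [0,0,0,0.006,0],
    [0,0,0,0.006,0],
    [0,0,0,0.006,0],
    [0,0,0,0.006,0],
    [0,0,0,0.006,0],
  ],
)

```text
t: 15.9
ee_pos: [0.5619, -0.0648, 0.3148]
tcp_rot: [3.141, -0.001, 0.069]
force: [-1.5, 0.3, -0.5]
width: 0.263
grip_force: 108.4
```

```bash
python3 look.py d .575 -.064 .328 .07 
```

```text
t 15.9 pos [ 0.5619 -0.0648  0.3148] rot [ 3.1414e+00 -7.0000e-04  6.9500e-02] F [-1.47  0.3  -0.5 ] w 0.263 grip 108.4
total shares [ 0.087  0.    -0.088] rows>= 0.4 turn -0.0
top ring [([0.6878, -0.06, 0.3091], 0.79)]
top hook_tip [([0.6744, -0.0576, 0.2737], 0.55)]
top hook_bend [([0.6934, -0.0552, 0.3089], 0.55)]
top ring [([0.6915, -0.0587, 0.3087], 0.65)]
top hook_tip [([0.673, -0.0593, 0.2753], 0.6), ([0.4432, 0.3125, 0.0598], 0.47)]
top hook_bend [([0.6939, -0.0534, 0.3089], 0.47)]
top crop from 353 70
scene ring [([0.6945, -0.054, 0.3147], 0.64), ([0.4403, -0.3358, -0.0026], 0.43)]
scene hook_tip [([0.6739, -0.0578, 0.2736], 0.61)]
scene hook_bend [([0.6901, -0.0492, 0.3013], 0.59)]
scene ring [([0.441, 0.3165, 0.0552], 0.71), ([0.6925, -0.0505, 0.314], 0.68)]
scene hook_tip [([0.6752, -0.0566, 0.2763], 0.59)]
scene hook_bend [([0.691, -0.0515, 0.3016], 0.47)]
scene crop from 207 152
```

View pics/d.png

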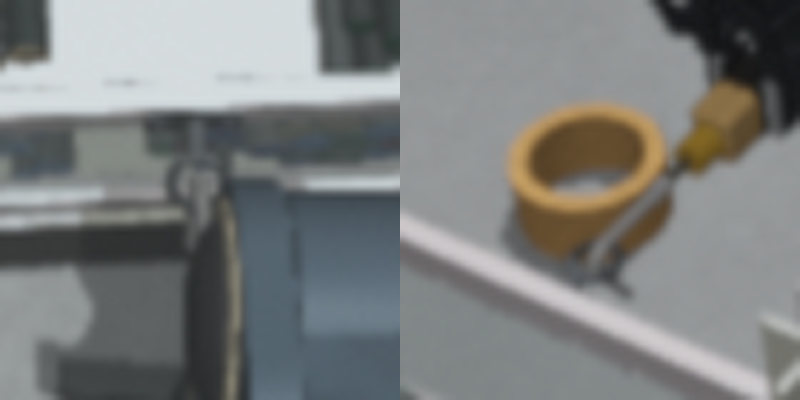

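Emit:
move_arm(
  targets=[
    [0,0,0,0.01,0],
    [0,0,0,0.015,0],
    [0,0,0,0.02,0],
    [0,0,0,0.025,0],
    [0,0,0,0.025,0],
    [0,0,0,0.025,0],
    [0,0,0,0.025,0],
    [0,0,0,0.025,0],
    [0,0,0,0.025,0],
    [0,0,0,0.025,0],
  ],
)

```text
t: 17.53
ee_pos: [0.5619, -0.0649, 0.2811]
tcp_rot: [3.142, -0.0, 0.07]
force: [0.9, 0.8, 0.4]
width: 0.262
grip_force: 108.4
```

```bash
python3 look.py e .562 -.0648 .244 .07 | grep -v bend
```

```text
t 17.53 pos [ 0.5619 -0.0649  0.2811] rot [ 3.1415e+00 -2.0000e-04  6.9500e-02] F [0.91 0.76 0.39] w 0.262 grip 108.4
total shares [ 0.001 -0.     0.247] rows>= 0.9 turn -0.0
top ring [([0.6899, -0.0592, 0.2777], 0.97)]
top hook_tip [([0.6777, -0.0607, 0.2447], 0.41)]
top ring [([0.6915, -0.0604, 0.2776], 0.57)]
top hook_tip [([0.6746, -0.0576, 0.2403], 0.55)]
top crop from 353 70
scene ring [([0.692, -0.0549, 0.2813], 0.64)]
scene hook_tip [([0.6733, -0.0581, 0.2387], 0.6)]
scene ring [([0.6908, -0.0558, 0.2802], 0.6)]
scene hook_tip [([0.6732, -0.0576, 0.2402], 0.42)]
scene crop from 207 152
```

Emit:
move_arm(
  targets=[
    [0,0,0,0.02,0],
    [0,0,0,0.025,0],
    [0,0,0,0.025,0],
    [0,0,0,0.025,0],
    [0,0,0,0.025,0],
    [0,0,0,0.025,0],
    [0,0,0,0.025,0],
    [0,0,0,0.025,0],
    [0,0,0,0.025,0],
    [0,0,0,0.02,0],
  ],
)

```text
t: 19.17
ee_pos: [0.562, -0.0648, 0.2451]
tcp_rot: [3.142, -0.0, 0.07]
force: [1.6, 0.1, 0.6]
width: 0.264
grip_force: 108.4
```

Emit:
move_arm(
  targets=[
    [0,0,0,0.008,0],
    [0,0,0,0.008,0],
    [0,0,0,0.008,0],
    [0,0,0,0.008,0],
    [0,0,0,0.004,0],
    [0,0,0,0.004,0],
    [0,0,0,0.004,0],
    [0,0,0,0.002,0],
    [0,0,0,0,0],
    [0,0,0,0,0],
  ],
)

```text
t: 20.0
ee_pos: [0.5617, -0.0648, 0.2387]
tcp_rot: [3.141, -0.0, 0.07]
force: [-0.7, 0.2, 2.6]
width: 0.26
grip_force: 108.5
```

Emit:
move_arm(
  targets=[
    [0,0,0,0.004,0],
    [0,0,0,0.004,0],
    [0,0,0,0.004,0],
    [0,0,0,0.004,0],
    [0,0,0,0.004,0],
    [0,0,0,0,0],
    [0,0,0,0,0],
    [0,0,0,0,0],
    [0,0,0,0,0],
    [0,0,0,0,0],
  ],
)

```text
t: 20.83
ee_pos: [0.5618, -0.0648, 0.236]
tcp_rot: [3.141, -0.0, 0.07]
force: [-3.6, 0.2, 5.2]
width: 0.267
grip_force: 109.1
```

```bash
python3 look.py e .562 -.0648 .244 .07 | grep -v bend
```

```text
t 20.83 pos [ 0.5618 -0.0648  0.236 ] rot [ 3.1414e+00 -5.0000e-04  6.9500e-02] F [-3.63  0.18  5.21] w 0.267 grip 109.1
total shares [ 0.001 -0.    -0.053] rows>= 0.2 turn -0.0
top ring [([0.6887, -0.0582, 0.2365], 0.95)]
top hook_tip [([0.6776, -0.058, 0.2018], 0.42)]
top ring [([0.6881, -0.0592, 0.2357], 0.58)]
top hook_tip [([0.6783, -0.0601, 0.2007], 0.49)]
top crop from 353 70
scene ring [([0.6902, -0.0566, 0.2383], 0.84), ([0.4388, 0.3182, 0.0565], 0.43)]
scene hook_tip [([0.6754, -0.0583, 0.1956], 0.56)]
scene ring [([0.6905, -0.0546, 0.2369], 0.91)]
scene hook_tip [([0.6714, -0.0579, 0.1959], 0.65), ([0.5262, -0.0678, 0.2335], 0.5)]
scene crop from 207 152
```

Emit:
move_arm(
  targets=[
    [0,-0.005,0,0.003,0],
    [0,-0.005,0,0.003,0],
    [0,-0.004,0,0.003,0],
    [0,0,0,0.003,0],
    [0,0,0,0,0],
    [0,0,0,0,0],
    [0,0,0,0,0],
    [0,0,0,0,0],
    [0,0,0,0,0],
    [0,0,0,0,0],
  ],
)

```text
t: 22.47
ee_pos: [0.5616, -0.0649, 0.2351]
tcp_rot: [3.141, -0.005, 0.07]
force: [0.6, 0.3, 5.7]
width: 0.261
grip_force: 109.1
```

Emit:
move_arm(
  targets=[
    [0,0,0,0.003,0],
    [0,0,0,0.003,0],
    [0,0,0,0.003,0],
    [0,0,0,0.003,0],
    [0,0,0,0,0],
    [0,0,0,0,0],
    [0,0,0,0,0],
    [0,0,0,0,0],
    [0,0,0,0,0],
    [0,0,0,0,0],
  ],
)

```text
t: 23.3
ee_pos: [0.5605, -0.0649, 0.2323]
tcp_rot: [3.142, -0.002, 0.07]
force: [2.5, 0.9, 4.8]
width: 0.257
grip_force: 108.8
```

```bash
python3 look.py f .562 -.0648 .244 .07 | grep -v bend
```

```text
t 23.3 pos [ 0.5605 -0.0649  0.2323] rot [ 3.1415e+00 -2.0000e-03  6.9600e-02] F [2.48 0.94 4.85] w 0.257 grip 108.8
total shares [ 0.01   0.    -0.078] rows>= 0.3 turn -0.0
top ring [([0.6884, -0.0603, 0.2306], 0.89)]
top hook_tip [([0.6764, -0.0617, 0.1972], 0.58)]
top ring [([0.6916, -0.0613, 0.2312], 0.98)]
top hook_tip [([0.6757, -0.0576, 0.1971], 0.57)]
top crop from 353 70
scene ring [([0.6916, -0.0566, 0.2325], 0.88)]
scene hook_tip [([0.6706, -0.0565, 0.1921], 0.57)]
scene ring [([0.6905, -0.0531, 0.2306], 0.7)]
scene hook_tip [([0.6745, -0.0578, 0.1913], 0.62)]
scene crop from 207 152
```

View pics/f.png

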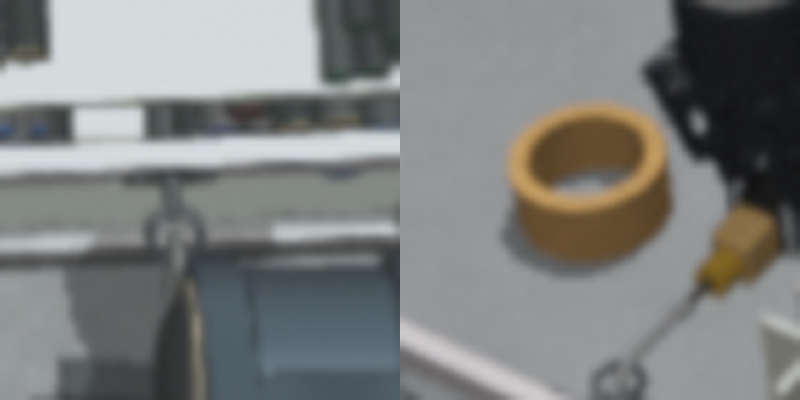

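```bash
cat > rail.py <<'E'
from h import *
s=status.sense();print(s["t"],np.round(s["ee_pos"],4),np.round(s["force"],2))
for n in("top","scene"):
    zs=[];r=[]
    for k in range(2):
        c=cams.camera(n);Q=cloud(c)
        m=(Q[...,2]>.2)&(Q[...,2]<.4)&(abs(Q[...,0]-(.7218-.068*Q[...,1]))<.006)&(abs(Q[...,1]+.057)<.125)
        v,u=np.where(m)
        h,e=np.histogram(Q[m][:,2],np.arange(.2,.4,.005)); i=h[:-1]+h[1:]; z0=e[i.argmax()+1]
        S=Q[m&(abs(Q[...,2]-z0)<.006)][:,2]; zs.append(np.median(S))
        r+=[w(c,q["point"])[2] for q in models.pinpoint(c,"ring") if abs(w(c,q["point"])[0]-.69)<.02]
    print(n,"rail",np.round(zs,4),"ring",np.round(r,4))
E
python3 rail.py
```

```text
24.1 [ 0.5598 -0.065   0.2321] [2.84 1.38 5.15]
top rail [0.2405 0.2404] ring [0.2265 0.2287 0.2281]
scene rail [0.2387 0.2379] ring [0.2336]
```

Emit:
move_arm(
  targets=[
    [0,0,0,0.003,0],
    [0,0,0,0.003,0],
    [0,0,0,0.003,0],
    [0,0,0,0.003,0],
    [0,0,0,0.003,0],
    [0,0,0,0,0],
    [0,0,0,0,0],
    [0,0,0,0,0],
    [0,0,0,0,0],
    [0,0,0,0,0],
  ],
)

```text
t: 25.33
ee_pos: [0.5599, -0.065, 0.2304]
tcp_rot: [3.141, -0.001, 0.069]
force: [0.5, 0.0, 7.9]
width: 0.266
grip_force: 109.4
```

```bash
python3 rail.py
```

```text
25.3333 [ 0.5599 -0.065   0.2304] [0.52 0.04 7.9 ]
top rail [0.2402 0.2407] ring [0.2315]
scene rail [0.2387 0.2378] ring [0.235  0.2358]
```

The rail top reads 0.2405, against 0.241 expected when home. It didn't move with 2.7 N more pull, so the shutter is home on its stop. Now I'll unhook along the slope of the hook.

Emit:
move_arm(
  targets=[
    [0,0,0,-0.01,0],
    [0,0,0,-0.01,0],
    [0,0,0,-0.01,0],
    [0,0,0,-0.01,0],
    [0,0.002,0,-0.01,0],
    [0,0.002,0,-0.01,0],
    [0,0.002,0,-0.01,0],
    [0,0.002,0,-0.01,0],
    [0,0.002,0,-0.01,0],
    [0,0,0,0,0],
  ],
)

```text
t: 26.57
ee_pos: [0.561, -0.0649, 0.2432]
tcp_rot: [3.142, 0.001, 0.069]
force: [-0.2, -0.1, -0.9]
width: 0.261
grip_force: 108.2
```

```bash
python3 rail.py; python3 look.py g .562 -.0648 .244 .07 | grep -v ring
```

```text
26.5667 [ 0.561  -0.0649  0.2432] [-0.2  -0.05 -0.88]
top rail [0.2406 0.2406] ring [0.2293]
scene rail [0.2376 0.2378] ring [0.2331 0.2355]
t 26.97 pos [ 0.5611 -0.0649  0.2432] rot [3.1415e+00 1.0000e-04 6.9500e-02] F [ 0.21  0.16 -0.08] w 0.266 grip 108.2
total shares [ 0.006 -0.    -0.006] rows>= 0.0 turn -0.0
top hook_tip [([0.672, -0.0569, 0.2075], 0.61)]
top hook_bend [([0.6935, -0.0546, 0.2374], 0.53)]
top hook_tip [([0.6724, -0.0589, 0.2038], 0.49)]
top hook_bend [([0.6957, -0.0539, 0.2379], 0.54)]
top crop from 353 70
scene hook_tip [([0.673, -0.0571, 0.2032], 0.44)]
scene hook_bend [([0.6903, -0.0523, 0.2272], 0.45)]
scene hook_tip [([0.6703, -0.0568, 0.2026], 0.46)]
scene hook_bend [([0.6885, -0.0517, 0.2313], 0.43)]
scene crop from 207 152
```

Emit:
move_arm(
  targets=[
    [0,0.01,0,-0.016,0],
    [0,0.011,0,-0.018,0],
    [0,0.012,0,-0.018,0],
    [0,0.012,0,-0.018,0],
    [0,0.012,0,-0.018,0],
    [0,0.012,0,-0.018,0],
    [0,0.012,0,-0.018,0],
    [0,0.012,0,-0.018,0],
    [0,0.012,0,-0.018,0],
    [0,0.005,0,-0.02,0],
  ],
)

```text
t: 28.6
ee_pos: [0.5779, -0.0637, 0.2704]
tcp_rot: [-3.142, -0.0, 0.07]
force: [0.9, 0.3, -1.3]
width: 0.265
grip_force: 108.2
```

```bash
python3 rail.py; python3 look.py g .562 -.0648 .244 .07 | grep tip
```

```text
28.6 [ 0.5779 -0.0637  0.2704] [ 0.85  0.33 -1.28]
top rail [0.2404 0.2404] ring [0.2312 0.2291]
scene rail [0.2378 0.2389] ring [0.2315 0.2318]
top hook_tip [([0.6906, -0.0579, 0.2334], 0.45)]
top hook_tip [([0.6888, -0.0554, 0.2341], 0.52)]
scene hook_tip [([0.6922, -0.0582, 0.2289], 0.52)]
scene hook_tip [([0.6854, -0.0552, 0.2279], 0.56)]
```

Emit:
move_arm(
  targets=[
    [0,0,0,-0.03,0],
    [0,0,0,-0.06,0],
    [0,0,0,-0.1,0],
    [0,0,0,-0.13,0],
    [0,0,0,-0.13,0],
    [0,0,0,-0.1,0],
    [0,-0.1,0,0,0],
    [0,-0.2,0,0,0],
    [0,-0.2,0,0,0],
    [0,-0.15,0,0,0],
  ],
)

```text
t: 30.63
ee_pos: [0.4786, -0.0706, 0.3536]
tcp_rot: [3.141, -0.0, 0.069]
force: [-0.5, 0.2, -0.5]
width: 0.263
grip_force: 108.2
```

```bash
python3 rail.py; python3 -c "
from h import *
to(.4813,.3207,.30,.1105)"
```

```text
30.6333 [ 0.4786 -0.0706  0.3536] [-0.49  0.16 -0.55]
top rail [0.2405 0.2408] ring [0.2306 0.2294]
scene rail [0.2379 0.2381] ring [0.2332 0.2314]
t 31.03 pos [ 0.4812 -0.0703  0.3528] rot [-3.1414e+00 -4.0000e-04  7.0000e-02] F [ 0.38  0.29 -1.49] w 0.263 grip 108.2
total shares [ 0.183 -2.6    0.352] rows>= 9.5 turn -0.026
```

Emit:
move_arm(
  targets=[
    [0,0.029,-0.2,0,-0.026],
    [0,0.029,-0.265,0,0],
    [0,0.029,-0.265,0,0],
    [0,0.029,-0.265,0,0],
    [0,0.029,-0.265,0.06,0],
    [0,0.029,-0.265,0.06,0],
    [0,0.029,-0.265,0.06,0],
    [0,0.029,-0.265,0.06,0],
    [0,0.029,-0.265,0.06,0],
    [0,0.027,-0.265,0.06,0],
  ],
)

```text
t: 31.87
ee_pos: [0.4821, 0.3219, 0.2979]
tcp_rot: [-3.141, 0.0, 0.11]
force: [0.7, -0.2, -0.9]
width: 0.262
grip_force: 108.1
```

Emit:
move_arm(
  targets=[
    [0,0,0,0.1,0],
    [0,0,0,0.2,0],
    [0,0,0,0.2,0],
    [0,0,0,0.15,0],
    [0,0,0,0.1,0],
    [0,0,0,0.05,0],
    [0,0,0,0,0],
    [0,0,0,0,0],
    [0,0,0,0,0],
    [0,0,0,0,0],
  ],
)

```text
t: 32.7
ee_pos: [0.4826, 0.3203, 0.1801]
tcp_rot: [-3.14, -0.002, 0.11]
force: [0.5, 0.1, -1.3]
width: 0.262
grip_force: 108.4
```

```bash
python3 - <<'E'
from h import *
to(.4815,.3208,.0600,.1105)
for n in("top","scene","scene"):
    c=cams.camera(n)
    for l in("pole","hook_tip","hook_bend","rest","seat"): print(n,l,[(w(c,r["point"]).round(3).tolist(),round(r["p"],2)) for r in models.pinpoint(c,l) if abs(w(c,r["point"])[1]-.32)<.05])
E
```

```text
t 32.7 pos [0.4826 0.3203 0.1801] rot [-3.1403e+00 -2.5000e-03  1.1030e-01] F [ 0.52  0.05 -1.31] w 0.262 grip 108.4
total shares [-0.007 -0.004  0.801] rows>= 2.9 turn -0.0
top pole []
top hook_tip [([0.596, 0.333, 0.142], 0.64)]
top hook_bend [([0.616, 0.334, 0.173], 0.55)]
top rest [([0.21, 0.318, -0.006], 0.94)]
top seat [([0.208, 0.325, 0.063], 0.83)]
scene pole [([0.443, 0.315, 0.175], 0.65), ([0.611, 0.337, 0.166], 0.39)]
scene hook_tip [([0.593, 0.328, 0.135], 0.53)]
scene hook_bend [([0.609, 0.338, 0.164], 0.56)]
scene rest [([0.441, 0.323, -0.005], 0.63), ([0.205, 0.326, -0.002], 0.61)]
scene seat [([0.442, 0.315, 0.055], 0.64)]
scene pole [([0.446, 0.318, 0.174], 0.51)]
scene hook_tip []
scene hook_bend [([0.611, 0.34, 0.163], 0.49)]
scene rest [([0.443, 0.317, -0.006], 0.91), ([0.207, 0.324, -0.003], 0.84)]
scene seat [([0.439, 0.316, 0.055], 0.87), ([0.207, 0.33, 0.062], 0.8)]
```

Emit:
move_arm(
  targets=[
    [0,-0.007,-0.003,0.1,0],
    [0,0,0,0.15,0],
    [0,0,0,0.15,0],
    [0,0,0,0.12,0],
    [0,0,0,0.08,0],
    [0,0,0,0.06,0],
    [0,0,0,0.05,0],
    [0,0,0,0.04,0],
    [0,0,0,0.01,0],
    [0,0,0,0,0],
  ],
)

```text
t: 34.43
ee_pos: [0.4809, 0.3201, 0.0648]
tcp_rot: [-3.142, -0.0, 0.11]
force: [0.0, -0.9, 0.1]
width: 0.268
grip_force: 108.4
```

Emit:
move_arm(
  targets=[
    [0,0,0,0.005,0],
    [0,0,0,0.005,0],
    [0,0,0,0.005,0],
    [0,0,0,0.005,0],
    [0,0,0,0.004,0],
    [0,0,0,0.004,0],
    [0,0,0,0,0],
    [0,0,0,0,0],
    [0,0,0,0,0],
    [0,0,0,0,0],
  ],
)

```text
t: 35.27
ee_pos: [0.4808, 0.3199, 0.0605]
tcp_rot: [3.142, -0.0, 0.11]
force: [0.3, -0.0, -1.3]
width: 0.266
grip_force: 108.4
```

Emit:
move_arm(
  targets=[
    [0,0,0,0.003,0],
    [0,0,0,0.003,0],
    [0,0,0,0.003,0],
    [0,0,0,0.003,0],
    [0,0,0,0,0],
    [0,0,0,0,0],
    [0,0,0,0,0],
    [0,0,0,0,0],
    [0,0,0,0,0],
    [0,0,0,0,0],
  ],
)

```text
t: 36.1
ee_pos: [0.4808, 0.32, 0.0599]
tcp_rot: [3.141, -0.001, 0.11]
force: [-2.4, -3.3, 7.2]
width: 0.263
grip_force: 109.8
```

Emit:
move_arm(
  targets=[
    [0,0,0,-0.003,0],
    [0,0,0,0,0],
    [0,0,0,0,0],
    [0.28,0,0,0,0],
    [0.32,0,0,0,0],
    [0.36,0,0,0,0],
    [0.45,0,0,0,0],
    [0.6,0,0,0,0],
    [0.8,0,0,0,0],
    [1,0,0,0,0],
  ],
  squeeze=20,
)

```text
t: 36.93
ee_pos: [0.4807, 0.3199, 0.059]
tcp_rot: [3.142, 0.0, 0.11]
force: [-0.6, -0.1, 0.2]
width: 0.86
grip_force: 0.0
```

Emit:
move_arm(
  targets=[
    [1,0,0,0,0],
    [1,0,0,0,0],
    [1,0,0,0,0],
    [1,0,0,-0.03,0],
    [1,0,0,-0.1,0],
    [1,0,0,-0.2,0],
    [1,0,0,-0.25,0],
    [1,0,0,-0.25,0],
    [1,0,0,-0.25,0],
    [1,0,0,-0.2,0],
  ],
)

```text
t: 37.77
ee_pos: [0.4809, 0.3204, 0.2547]
tcp_rot: [-3.14, -0.003, 0.111]
force: [1.5, 0.3, -0.2]
width: 1.0
grip_force: 0.0
```

```bash
python3 rail.py; python3 - <<'E'
from h import *
cr=[]
for n in("top","scene"):
    c=cams.camera(n); s=c["color"]; u,v=(240,192) if n=="top" else (394,271)
    cr.append(cv2.resize(s[v-45:v+55,u-55:u+55],(396,360),interpolation=cv2.INTER_CUBIC))
    for l in("pole","hook_tip","hook_bend"): print(n,l,[(w(c,r["point"]).round(3).tolist(),round(r["p"],2)) for r in models.pinpoint(c,l)][:1])
    Q=cloud(c);X,Y,Z=Q[...,0],Q[...,1],Q[...,2]
    m=(Z>.066)&(Z<.08)&(X>.33)&(X<.56)&(abs(Y-.2663-.111*X)<.011);P=Q[m]; print(len(P),P.min(0).round(3),P.max(0).round(3),np.median(P,0).round(4),np.polyfit(P[:,0],P[:,1],1).round(4), "z slope",np.polyfit(P[:,0],P[:,2],1).round(3))
cv2.imwrite("pics/end.png",np.hstack(cr))
E
```

```text
37.7667 [0.4809 0.3204 0.2547] [ 1.46  0.26 -0.22]
top rail [0.2406 0.2405] ring [0.2285 0.2302]
scene rail [0.2379 0.2386] ring [0.2332]
top pole [([0.675, 0.327, -0.002], 0.4)]
top hook_tip [([0.595, 0.33, 0.021], 0.48)]
top hook_bend [([0.613, 0.332, 0.051], 0.66)]
4 [0.536 0.322 0.067] [0.558 0.327 0.075] [0.5379 0.3227 0.0691] [-0.0672  0.36  ] z slope [-0.083  0.115]
scene pole [([0.444, 0.317, 0.056], 0.56)]
scene hook_tip [([0.594, 0.332, 0.016], 0.61)]
scene hook_bend [([0.607, 0.34, 0.045], 0.38)]
351 [0.354 0.297 0.066] [0.541 0.334 0.08 ] [0.4528 0.3166 0.0733] [0.1103 0.2669] z slope [-0.005  0.075]
```

View pics/end.png

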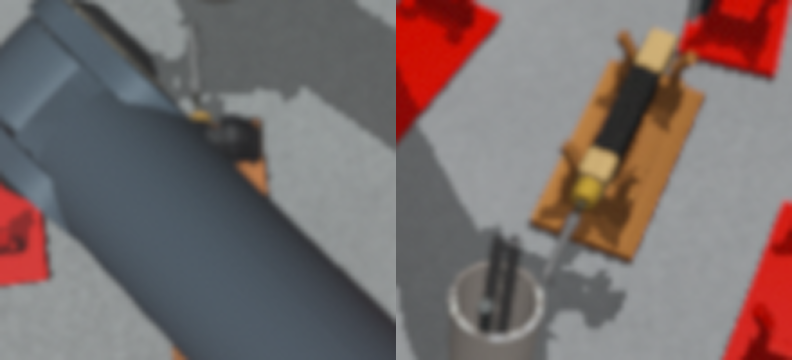

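The pole is back in both forks, level and where it lay at the start. The shutter is still home (rail top 0.2405), and the gripper is clear of everything. Handing in.

```bash
python3 -c "
from plant import close_job
print(close_job())"
```

```text
the job is handed in; nothing more can be done
None
```

I drew the shutter down onto its stop, unhooked without raising it, laid the pole back in both forks of its rest and handed the job in at about 38 s. The highest pull I read was about 9 N. The tape, pot and offcut were never approached, but I did not re-measure them at the end.

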